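# Wind the bar-support jack level with its stand

## Task

Take the crank handle out of the wooden tool block, fit its socket fully down over the square shaft of the screw jack, and wind the jack clockwise (seen from above) with it until the top of the jack's round saddle is level with the top of the separate stand, so that a long bar would lie level across the two. Leave the crank seated on the shaft and let go of it, and do not disturb the other tools in the block or the things on the bench.

Things in the scene. Friction and masses are not known exactly. Their poses are not given: they have to be found in the camera images.
- crank: loose steel crank with a light metal arm, 290 to 475 g, 150 mm long. Origin: centre of its square socket's mouth (underside); z up, x along the arm to the grip. Socket 37 mm square outside, 26.5 inside (sides along x, y), 40 deep, under a solid top at z 40 to 52 (37 wide, x -55 to 32) that carries the arm (24 wide, to x = 95). In the block, top and arm lie on its upper face
- crank_boss (a point): middle (crank z = 75) of the crank's round boss, 28 mm diameter, z 52 to 97, straight above the socket: pinch here to lift. Axes as the crank's. Tools beside it in the block stand 51 mm away along the crank's y, so fingers have room only along its x, where the grip's near side is 66 mm from the boss axis
- crank_grip (a point): middle (crank z = 86) of the crank's upright black grip sleeve, 28 mm diameter, crank z 56 to 114, 80 mm along x from the socket axis. The sleeve spins freely on its pin, so a hand holding it can keep its orientation while the crank goes round
- shaft_top (a point): top centre of the jack's upright square steel shaft, 22 mm, tip tapered over 8 mm, 115 mm above the bench, 60 above the green case. Axes turn with it: x, y along the square's sides, z up. The crank fits at any quarter turn with 2.25 mm play a side (13 degrees of turning play); fully down, its origin is 40 mm below this point. Turns stiffly (0.22 N m), stays where left
- shaft (a joint): turn of the jack shaft, rad; grows clockwise seen from above, which raises the saddle by 14 mm a turn; starts at 0 to 2.7, goes up to 18.8
- saddle_top (a point): the centre of the top of the jack's round steel saddle (56 mm diameter, 9 mm thick), 105 mm from the shaft axis on the same case. It stands 66 to 72 mm above the bench at the start, can rise to 107, and always stays below the arm of the fitted crank
- stand_top (a point): the centre of the top of the fixed stand's round steel head (56 mm diameter, like the saddle) on a green sleeve and square foot plate: the height to match, 88 to 102 mm above the bench
- tee_key: bystander in the tool block: a steel T-handled key, 110 mm crossbar along x, 98 mm tall; origin under its foot, z up. It may stand in any of the three wells
- drift: bystander in the tool block: a steel drift with a round 32 mm mushroom head, 98 mm tall; origin under its foot, z up. It may stand in any of the three wells
- block: the fixed wooden tool block, 170 by 190 by 50 mm, origin under its centre; three square wells in a row along y, at x = -40 and y = -51, 0, 51
- spanner: bystander: a loose steel spanner, 180 mm, lying on the bench
- brush: bystander: a loose brush, 200 mm, lying on the bench
- hammer: bystander: a loose hammer, 260 mm, lying on the bench
- oil: bystander: a loose white bottle, 60 mm diameter, 160 mm tall, upright
- tin: bystander: a loose steel tin, 76 mm diameter, 100 mm tall, upright
- disc: bystander: a loose steel ring-shaped grinding disc, 110 mm diameter, 8 mm thick, lying flat

How it is judged (in metres and radians):
On the way:
1. the crank is fitted fully down on the square shaft while the saddle is still at least 10 mm below the stand's top (z of crank in the frame of shaft_top below -0.034 m and horizontal distance between crank and shaft_top below 0.008 m and z of saddle_top in the frame of stand_top below -0.01 m), for 0.2 s.
At the end, for the whole second after the job is handed in: the top of the jack's saddle is within 3 mm of the height of the stand's top, and the crank is still seated on the shaft (its origin at least 34 mm below the shaft top, within 8 mm of its axis, tilted less than 0.15 rad), at rest and released (z of saddle_top in the frame of stand_top between -0.003 and 0.003 m and z of crank in the frame of shaft_top below -0.034 m and horizontal distance between crank and shaft_top below 0.008 m and angle between crank's own z axis and vertical below 0.15 rad and linear speed of crank below 0.02 m/s); the robot touches nothing.
It fails at once if the jack is wound to within 10 mm of the stand's height while the crank is off its shaft (more than 20 mm away sideways) (horizontal distance between crank and shaft_top above 0.02 m and z of saddle_top in the frame of stand_top above -0.01 m).
It fails at once if a neighbour in the block is pulled up, tipped or shifted by more than 20 mm (distance of any of tee_key, drift from where it was at the start of the episode above 0.02 m).
It fails at once if a bystander on the bench is shifted by more than 40 mm (distance of any of spanner, brush, hammer, oil, tin, disc from where it was at the start of the episode above 0.04 m).
It also fails if it takes over 72 s, if anything falls off the work surface, if the arm or the gripper's body presses on something with over 40 N, if the wrist force passes 120 N, or if a joint passes its speed limit or range.

## Robot

A 6-joint arm with a two-finger parallel gripper is mounted at the origin on the work surface. World frame = base frame: x ahead of the robot, y to its left, z up, the work surface at z = 0. Lengths are in m, angles in degrees, forces in N, time in s.
With the tool pointing down it reaches from about 0.4 to 0.825 m from the base axis. Payload 7 kg.
Tool frame: the origin (TCP) lies at the very end of the fingers, on their centre line; the grasp point (between the pads) lies 19 mm behind it; z points along the fingers, y is the line along which they close (so a half turn about z gives the same grasp; the last joint's range is limited). The gripper opens to 88 mm and grips with 3 to 60 N. Pads are 19 mm wide; open, the fingers measure 130 mm over their backs; the gripper's body (78 mm by 193 mm) begins 47 mm behind the grasp point.
Start: joints at [80.564, 20.546, 0.682, 0, -70.136, -16.507], TCP at [0.295, 0.607, 0.227] pointing down, gripper open.
Joint ranges: [-176.03, 176.03], [-82.01, 121.73], [-58.28, 71.71], [-173.87, 95.51], [-174.79, -0.11], [-173.66, 173.66]. Speed limits (degrees/s): [136.94, 136.94, 172.46, 180, 180, 180].

## Interface

Orientations are given as [roll, pitch, yaw] about the fixed x, y, z axes, in that order (R = Rz(yaw) Ry(pitch) Rx(roll)).
In Python, from plant import get_obs, snapshot, camera_params, close_job, boxes_of, cut_out, landmark_of gives the robot as it stands.
- The arm moves only by the shell command python3 -m inch 'ROWS' [OPENING]. ROWS is text: rows parted by semicolons, each of 6 numbers parted by spaces: the shift along the tool's x, y, z in units of 30 cm (1.0 is 30 cm), then the turn, a rotation vector about the tool's x, y, z in units of pi rad (1.0 is pi rad). A call has 1 to 10 rows; each row is the pose to reach, as a shift and turn from the pose commanded when the call began, along the tool's axes at that moment, turning the shorter way round; what a row does not reach only later rows make up. A row lasts 1/12 s, in which the tool goes at most 41.7 mm and 7.16 degrees, less where a joint would pass 70% of its speed; a pose out of reach is approached as far as the arm can. A call with a number of a shift or a turn outside -1 to 1 is refused whole. A call with a gripper value outside its range is refused whole. OPENING is the closure, from -1 (fully open) to 1 (shut), set as the call begins (- or left out, the last holds). The fingers move at their own pace and stop on an object; the grip force is fixed at half the most. Time passes only in rows, so rows that repeat a pose let the fingers close. It gives the time, the measured TCP pose, the force, the opening and the grip force at its end, in the units of the state.
- get_obs(): the state, without advancing time (a new reading comes with each control period).
- snapshot(name): name is "scene" or "top" or "wrist"; returns the picture (384x512x3 uint8, red, green, blue); there is no depth.
- camera_params(name): a dict with "mtx" (3x3 intrinsics, pixels), "rvec" (rotation vector, rad) and "tvec" (3), from world to camera coordinates, as OpenCV has them. Camera axes: x right, y down, z forward; pixel columns grow to the right and rows downward; lengths in m; the calibration is good to about 2 mm. The wrist camera is an equidistant fisheye: a pixel r from the principal point sees the ray r / f radians off the axis. A picture is of the moment at which its call begins: read the wrist's pose just before it. camera_params takes no time and is no camera call; for the wrist camera it gives the pose at the moment of the call.
- close_job(): hands the job in; it is judged then, once.
Trained networks look in the newest picture that a camera, given by its name, has taken for a name from the list of things; names that differ only in an ending like _2 or _b are one class to them, and where a whole thing is asked for, a point or a joint stands for the part that bears it (a point fixed in the world has none). Each returns a list of dicts, best first, with "p" (0 to 1); they miss things now and then, are a little off and sometimes report something else, mostly with a low value. They report only what shows in the picture. A call takes as long as a camera call.
- boxes_of(camera, thing): "rect" ([left, top, width, height] in pixels, round what is visible of it).
- cut_out(camera, thing): "pixels" (384x512 bool, what is visible of it) and "rect" ([left, top, width, height] in pixels, round what is visible of it).
- landmark_of(camera, thing): "uv" ([column, row] in pixels: a listed point, or the origin of a listed thing).
The state is a dict: "clock": time; "joint_pos": joint angles; "qvel": joint speeds; "tau": joint torques, N m; "tool_pos": TCP position; "orientation": TCP orientation; "force": force on the tool from outside, world axes, zero at the start; "moment": the same for the moment, N m; "opening": finger opening in m; "gripper_force": force on a finger pad.
Only numpy, scipy, OpenCV 4.12 (cv2) and the standard library are available. Lean on these libraries where they do the work, as an engineer would, in place of code of your own. Each camera call takes 0.05 s, during which the arm holds its last target. There are 200 camera calls.

## Working session

There is one attempt and no reset: what is moved stays moved. The work goes in short steps, Python scripts to look and compute and a shell command to move; the robot and the scene stay as the last step left them, time stands still between calls to the robot, and variables do not carry over. Pictures are saved under pics/ and viewed, at most 10 in all, crops included, and the job is handed in when it is done.

```bash
mkdir -p pics; ls; cat > h.py <<'E'
import numpy as np, cv2
from plant import *
from scipy.spatial.transform import Rotation as R
def ray(cam,uv,P=None):
    P=P or camera_params(cam); K=np.array(P['mtx'],float); Rm=cv2.Rodrigues(np.array(P['rvec'],float))[0]; t=np.array(P['tvec'],float).ravel()
    x=(uv[0]-K[0,2])/K[0,0]; y=(uv[1]-K[1,2])/K[1,1]
    if cam=='wrist':
        r=np.hypot(x,y); d=np.array([np.sin(r)*x/max(r,1e-9),np.sin(r)*y/max(r,1e-9),np.cos(r)])
    else: d=np.array([x,y,1.])
    d=Rm.T@d; return -Rm.T@t, d/np.linalg.norm(d)
def meet(rays):
    A=sum(np.eye(3)-np.outer(d,d) for o,d in rays); b=sum((np.eye(3)-np.outer(d,d))@o for o,d in rays)
    p=np.linalg.solve(A,b); return p,[np.linalg.norm(np.cross(p-o,d)) for o,d in rays]
def atz(r,z): o,d=r; return o+d*(z-o[2])/d[2]
def proj(cam,X,P=None):
    P=P or camera_params(cam); K=np.array(P['mtx'],float); Rm=cv2.Rodrigues(np.array(P['rvec'],float))[0]
    c=Rm@np.array(X)+np.array(P['tvec']).ravel()
    if cam=='wrist':
        r=np.hypot(c[0],c[1]); th=np.arctan2(r,c[2]); q=c[:2]/max(r,1e-9)*th
    else: q=c[:2]/c[2]
    return q*[K[0,0],K[1,1]]+[K[0,2],K[1,2]]
def save(cam,name):
    im=snapshot(cam); cv2.imwrite('pics/'+name+'.png',im[:,:,::-1]); return im
def rows(pos=None,yaw=None):
    "shift and turn from current pose to tool-down pose, in row units"
    s=get_obs(); Rt=R.from_euler('xyz',s['orientation'],degrees=True)
    out=np.zeros(6)
    if pos is not None: out[:3]=Rt.inv().apply(np.array(pos)-s['tool_pos'])/0.3
    if yaw is not None: out[3:]=(Rt.inv()*R.from_euler('xyz',[180,0,yaw],degrees=True)).as_rotvec()/np.pi
    return np.round(out,4)
E
cat > l.py <<'E'
from h import *
a=save('scene','scene0');b=save('top','top0');c=save('wrist','wrist0')
cv2.imwrite('pics/st.png',np.hstack([a,b])[:,:,::-1])
cv2.imwrite('pics/st.png',cv2.resize(np.vstack([np.hstack([a,b]),np.hstack([c,c*0])]),(800,600))[:,:,::-1])
s=get_obs();print(s['clock'],s['tool_pos'],s['orientation'],s['opening'])
for n in ['crank','crank_boss','crank_grip','shaft_top','saddle_top','stand_top','tee_key','drift','block']:
    rs=[]
    for cam in ['scene','top','wrist']:
        L=landmark_of(cam,n)
        if L:
            print(n,cam,np.round(L[0]['uv'],1),round(L[0]['p'],2))
            if L[0]['p']>.3: rs.append(ray(cam,L[0]['uv']))
    if len(rs)>1: p,e=meet(rs); print('   ',np.round(p,4),np.round(e,4))
E
python3 l.py
```

```text
pics
0.15 [0.29517857 0.60661193 0.22585303] [ 1.79926630e+02 -7.78945268e-03 -2.59518731e+01] 0.08757980234280534
crank top [195.6 216.9] 0.95
crank_boss scene [325.2 216.4] 0.77
crank_boss top [189.5 216.7] 0.81
    [0.4821 0.2177 0.0855] [0.0013 0.0013]
crank_grip scene [311.5 233.6] 0.97
crank_grip top [182.3 183.6] 0.59
    [0.5787 0.2416 0.0932] [0.002 0.002]
shaft_top scene [135.8 194.6] 0.67
shaft_top top [314.6 212.2] 0.5
    [ 0.6196 -0.2432  0.0325] [0.1377 0.1377]
saddle_top scene [207.1 199.5] 0.65
saddle_top top [196.6 218.6] 0.67
    [0.5886 0.0871 0.1592] [0.1572 0.1572]
stand_top scene [243.1 244.7] 0.8
stand_top top [214.7 132.1] 0.74
    [0.7369 0.1485 0.1049] [0.006 0.006]
tee_key scene [355.3 248.7] 0.87
tee_key top [162.3 224.5] 0.67
    [0.4629 0.3109 0.0061] [0.0006 0.0006]
drift scene [334.6 244. ] 0.61
drift top [179.2 219.8] 0.68
    [0.4805 0.2569 0.0064] [0.0037 0.0037]
block scene [332.  255.4] 0.93
block top [175.5 209.3] 0.7
    [ 0.5142  0.2719 -0.006 ] [0.0037 0.0037]
```

View pics/st.png

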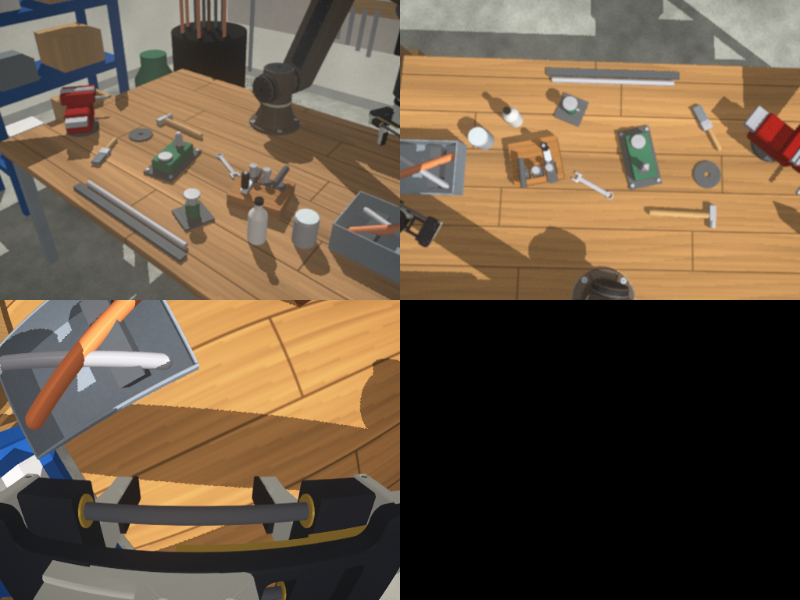

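```bash
python3 - <<'E'
from h import *
for n in ['shaft_top','saddle_top','stand_top','crank_boss']:
    for cam in ['scene','top']:
        for L in landmark_of(cam,n)[:4]: print(n,cam,np.round(L['uv'],1),round(L['p'],2))
E
```

```text
shaft_top scene [135.8 194.6] 0.67
shaft_top scene [225.3 169.4] 0.47
shaft_top top [314.6 212.2] 0.5
saddle_top scene [207.1 199.5] 0.65
saddle_top top [196.6 218.6] 0.67
saddle_top top [306.3 182.2] 0.56
stand_top scene [243.1 244.7] 0.8
stand_top top [214.7 132.1] 0.74
crank_boss scene [325.2 216.4] 0.77
crank_boss top [189.5 216.7] 0.81
```

The picture shows the block with crank, T-key and drift at scene (325,220) and top (185,205). The jack is at scene (225,170)/(207,200) and top (314,212)/(306,182), and the stand at top (214,132). The first saddle and shaft detections were false in one view each.

```bash
python3 - <<'E'
from h import *
r=lambda s,t:meet([ray('scene',s),ray('top',t)])
for n,s,t in [('shaft',[225.3,169.4],[314.6,212.2]),('saddle',[207.1,199.5],[306.3,182.2]),('stand',[243.1,244.7],[214.7,132.1]),('boss',[325.2,216.4],[189.5,216.7])]: print(n,r(s,t))
s=get_obs();Rt=R.from_euler('xyz',s['orientation'],degrees=True);o,d=ray('wrist',camera_params('wrist')['mtx'][:2,2] if hasattr(camera_params('wrist')['mtx'],'shape') else np.array(camera_params('wrist')['mtx'])[:2,2])
print(Rt.inv().apply(o-s['tool_pos']),Rt.inv().apply(d),np.array(camera_params('wrist')['mtx']))
print(rows([.5,.2,.33],-30),rows([.5,.2,.33],0))
for n in ['spanner','oil','tin','disc','hammer']:
    L=landmark_of('top',n)
    if L: print(n,np.round(atz(ray('top',L[0]['uv']),0.0),3))
E
```

```text
shaft (array([ 0.50350338, -0.14672688,  0.11329061]), [np.float64(0.0036009197260293536), np.float64(0.003600919726029357)])
saddle (array([ 0.60184352, -0.13041663,  0.05656558]), [np.float64(0.0049624859723267235), np.float64(0.00496248597232667)])
stand (array([0.73694451, 0.14852929, 0.10491593]), [np.float64(0.005982134559846914), np.float64(0.005982134559846869)])
boss (array([0.48210026, 0.21773991, 0.0854726 ]), [np.float64(0.0012865643142008832), np.float64(0.0012865643142010057)])
[ 0.0798943  -0.00127019 -0.15804444] [-2.96052285e-01 -1.31203255e-04  9.55171727e-01] [[297.31863964   0.         250.8463091 ]
 [  0.         297.31863964 190.31332239]
 [  0.           0.           1.        ]]
[ 1.207   0.9214 -0.3448 -0.     -0.      0.0225] [ 1.207   0.9214 -0.3448 -0.     -0.     -0.1441]
spanner [0.431 0.049 0.   ]
oil [0.684 0.366 0.   ]
tin [0.601 0.484 0.   ]
disc [ 0.485 -0.397  0.   ]
hammer [ 0.334 -0.3    0.   ]
```

```bash
python3 -m inch '0.1 0.1 -0.2 0 0 0.04;0.3 0.25 -0.3 0 0 0.1;0.6 0.46 -0.3 0 0 0.2;0.6 0.46 -0.3 0 0 0.2;0.6 0.46 -0.3 0 0 0.289;0.6 0.46 -0.3 0 0 0.289;0.9 0.69 -0.3 0 0 0.289;0.9 0.69 -0.3 0 0 0.289;0.9 0.69 -0.3 0 0 0.289;0.9 0.69 -0.3 0 0 0.289' -1; python3 - <<'E'
from h import *
s=get_obs();print(s['tool_pos'],s['orientation'],s['joint_pos']);print(rows([.49,.25,.31],-78),rows([.52,-.13,.31],-78))
E
```

```text
clock: 2.98
tool_pos: [0.4491, 0.2982, 0.3175]
orientation: [-179.9, -0.0, -78.2]
force: [-0.7, 0.4, -0.6]
opening: 0.0876
gripper_force: 0.0
[0.44912945 0.29815434 0.31750089] [-1.79941621e+02 -5.27611256e-04 -7.81761737e+01] [ 5.44498540e+01  4.89555687e+00 -7.91552092e+00  4.09489689e-02
 -7.71463283e+01 -4.26351222e+01]
[ 0.185  -0.1004  0.0251 -0.0003 -0.     -0.001 ] [ 1.4453e+00  6.1200e-02  2.5000e-02 -3.0000e-04 -0.0000e+00 -1.0000e-03]
```

```bash
cat > m.py <<'E'
import sys,json,os
from h import *
# accumulate wrist rays for names; then report intersections
names=sys.argv[2:]; f='rays.json'; D=json.load(open(f)) if os.path.exists(f) else {}
P=camera_params('wrist'); save('wrist',sys.argv[1])
for n in names:
    L=[l for l in landmark_of('wrist',n) if l['p']>.25]
    for l in L[:2]: print(n,np.round(l['uv'],1),round(l['p'],2))
    if L:
        o,d=ray('wrist',L[0]['uv'],P); D.setdefault(n,[]).append([list(o),list(d)])
        rs=[(np.array(a),np.array(b)) for a,b in D[n]]
        if len(rs)>1: p,e=meet(rs); print('   ',np.round(p,4),np.round(e,4))
json.dump(D,open(f,'w'))
E
python3 m.py w1 crank_boss crank_grip crank tee_key drift block stand_top
python3 -m inch '0.1 -0.05 0 0 0 0;0.2 -0.1 0.03 0 0 0;0.3 -0.1 0.03 0 0 0;0.3 -0.1 0.03 0 0 0;0.3 -0.1 0.03 0 0 0'
python3 m.py w2 crank_boss crank_grip crank tee_key drift block stand_top
```

```text
crank_boss [231.5  93.6] 0.81
crank_grip [171.5 103.8] 0.63
crank [234.2  92.8] 0.65
tee_key [239.2 159.2] 0.68
drift [235.7 133. ] 0.74
drift [211.6 128.1] 0.29
block [214.3 128.4] 0.98
stand_top [73.4 26.2] 0.85
clock: 3.8
tool_pos: [0.4958, 0.2204, 0.3074]
orientation: [180.0, -0.0, -78.0]
force: [-0.6, -0.2, 0.2]
opening: 0.0876
gripper_force: 0.0
crank_boss [254.6 158.5] 0.77
    [0.4924 0.216  0.0802] [0.0004 0.0004]
crank_grip [192.1 168. ] 0.62
    [0.5701 0.2439 0.0834] [0.0012 0.0012]
crank [253.4 148.1] 0.69
crank [254.2 157.6] 0.61
    [0.4936 0.2134 0.0103] [0. 0.]
tee_key [255.8 212.3] 0.82
    [0.4665 0.3157 0.0101] [0.0013 0.0013]
drift [258.5 183.5] 0.95
    [ 0.4759  0.2741 -0.0048] [0.0043 0.0043]
block [232.2 181.2] 0.86
    [ 0.5152  0.2761 -0.004 ] [0.0004 0.0004]
stand_top [85.7 80.8] 0.73
    [0.7369 0.1491 0.0993] [0.0005 0.0005]
```

View pics/w2.png

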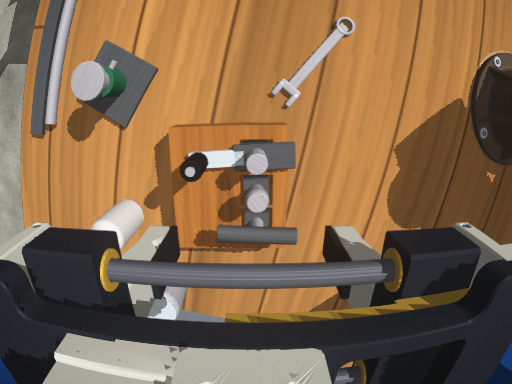

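The wrist view shows the crank in the end well, with boss (257,160) and grip (193,165) and its arm pointing left. The drift is at (258,198), the tee key at (257,235) and the stand at (90,80). I'll check the block yaw from its corners and move above the boss.

```bash
python3 - <<'E'
from h import *
for uv in [(170,127),(287,123),(171,249)]: print(uv,np.round(atz(ray('wrist',uv),.05),4))
c=[np.round(atz(ray('wrist',uv),.05),4) for uv in [(170,127),(287,123),(171,249)]]
print(np.degrees(np.arctan2(*(c[0]-c[1])[[1,0]])),np.degrees(np.arctan2(*(c[0]-c[2])[[1,0]]))+90,np.linalg.norm(c[0]-c[1]),np.linalg.norm(c[0]-c[2]))
P=camera_params('wrist')
for uv,z in [((257,161),.107),((193,166),.12)]: print(atz(ray('wrist',uv),z))
print(rows([.4915,.2155,.16],-73.5))
E
```

```text
(170, 127) [0.618  0.2019 0.05  ]
(287, 123) [0.4566 0.1635 0.05  ]
(171, 249) [0.5915 0.3949 0.05  ]
13.382898862985968 7.818150194294688 0.1659051536270046 0.19481080565512784
[0.48965124 0.21455262 0.107     ]
[0.56455614 0.23363342 0.12      ]
[ 0.0171  0.0171  0.4919 -0.      0.     -0.0245]
```

```bash
python3 -m inch '0.017 0.017 0.13 0 0 -0.014;0.017 0.017 0.26 0 0 -0.014;0.017 0.017 0.39 0 0 -0.014;0.017 0.017 0.45 0 0 -0.014;0.017 0.017 0.45 0 0 -0.014;0.017 0.017 0.45 0 0 -0.014' -0.25
python3 m.py w3 crank_boss crank_grip tee_key drift; python3 - <<'E'
from h import *
a=cv2.imread('pics/w3.png'); 
print(rows([.49,.215,.072],-75.5))
E
```

```text
clock: 4.7
tool_pos: [0.4917, 0.2149, 0.1725]
orientation: [179.9, -0.1, -75.4]
force: [0.9, -0.3, 0.4]
opening: 0.0565
gripper_force: 0.0
crank_boss [253.3 191.7] 0.61
    [0.4916 0.2157 0.0783] [0.0014 0.0006 0.002 ]
crank_grip [162.6 201.3] 0.97
    [0.57   0.2442 0.0804] [0.0007 0.0019 0.0016]
drift [254.1 218. ] 0.6
    [ 0.4748  0.2739 -0.007 ] [0.0054 0.0031 0.0023]
[ 2.000e-04  9.600e-03  3.411e-01 -9.000e-04  4.000e-04  4.000e-04]
```

View pics/w3.png

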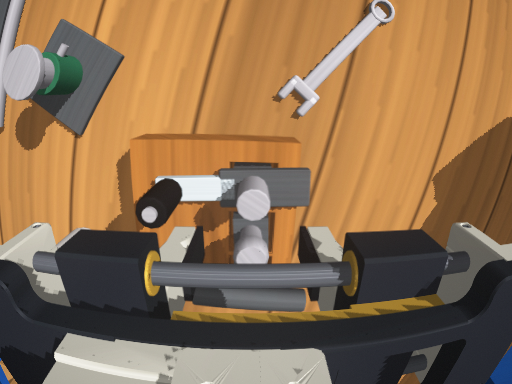

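Crank arm lies parallel to the finger line; boss top at (253,200) is centred between the fingers, with the grip at (155,205) clear to the left. Descending and gripping.

```bash
python3 -m inch '0 0.003 0.1 0 0 0;0 0.003 0.2 0 0 0;0 0.003 0.28 0 0 0;0 0.003 0.325 0 0 0;0 0.003 0.325 0 0 0;0 0.003 0.325 0 0 0' ; python3 -m inch '0 0 0 0 0 0;0 0 0 0 0 0;0 0 0 0 0 0;0 0 0 0 0 0;0 0 0 0 0 0' 1;  python3 -m inch '0 0 -0.02 0 0 0;0 0 -0.05 0 0 0;0 0 -0.1 0 0 0;0 0 -0.1 0 0 0'
```

```text
clock: 5.45
tool_pos: [0.4912, 0.2148, 0.0756]
orientation: [-180.0, -0.0, -75.4]
force: [0.3, 0.9, 0.3]
opening: 0.0545
gripper_force: 0.0
clock: 5.87
tool_pos: [0.4908, 0.2147, 0.0757]
orientation: [-180.0, 0.0, -75.4]
force: [-1.5, 0.2, 5.5]
opening: 0.0274
gripper_force: 30.1
clock: 6.2
tool_pos: [0.4921, 0.2155, 0.1078]
orientation: [-179.8, 0.1, -75.4]
force: [1.3, 2.2, -3.5]
opening: 0.0271
gripper_force: 30.0
```

```bash
python3 -m inch '0 0 -0.13 0 0 0;0 0 -0.26 0 0 0;0 0 -0.39 0 0 0;0 0 -0.5 0 0 0;0.1 0 -0.5 0 0 0;0.23 0 -0.5 0 0 0;0.36 0 -0.5 0 0 0;0.5 0 -0.5 0 0 0;0.63 0 -0.5 0 0 0;0.7 0 -0.5 0 0 0'; python3 -m inch '0 0 0 0 0 0;0 0 0 0 0 0'; python3 m.py w4 shaft_top saddle_top crank_grip stand_top crank; python3 - <<'E'
from h import *
print(rows([.5035,-.147,.26],-75.5))
E
```

```text
clock: 7.03
tool_pos: [0.5435, 0.0081, 0.2547]
orientation: [180.0, -0.0, -75.5]
force: [0.3, 1.2, -3.3]
opening: 0.0275
gripper_force: 30.0
clock: 7.2
tool_pos: [0.5434, 0.0101, 0.2544]
orientation: [179.9, 0.0, -75.6]
force: [-0.2, 0.3, -3.5]
opening: 0.0273
gripper_force: 30.0
shaft_top [331.3  50.9] 0.62
saddle_top [233.   51.7] 0.81
crank_grip [111.7 258.7] 0.63
crank_grip [318.5 201.7] 0.46
    [0.6093 0.236  0.0543] [0.0329 0.0374 0.0399 0.1093]
stand_top [ 81.3 240.4] 0.73
    [0.7376 0.1493 0.1003] [0.0016 0.0007 0.0023]
crank [252.5 204.5] 0.79
    [ 0.4948  0.224  -0.3356] [0.0255 0.0449 0.0272]
[ 0.4802  0.2633 -0.0165 -0.      0.      0.0008]
```

View pics/w4.png

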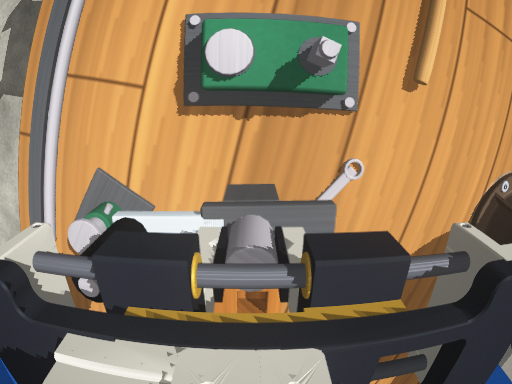

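The crank is in the grip, its arm parallel to the finger line. The jack's saddle is at (230,51) and the shaft top at (331,48). Next comes a second view from closer up.

```bash
python3 -m inch '0.1 0.1 0 0 0 0;0.2 0.2 0 0 0 0;0.22 0.26 0 0 0 0;0.22 0.26 0 0 0 0;0.22 0.26 0 0 0 0'; python3 m.py w5 shaft_top saddle_top stand_top; python3 -m inch '0.08 0 0 0 0 0;0.08 0 0 0 0 0;0.08 0 0 0 0 0;0.08 0 0 0 0 0';python3 m.py w6 shaft_top saddle_top; python3 - <<'E'
from h import *
a=cv2.imread('pics/w6.png'); u=proj('wrist',[.5035,-.147,.115]); print(u)
x,y=np.int32(u); c=a[max(0,y-50):y+50,x-130:x+70]; cv2.imwrite('pics/w6c.png',cv2.resize(c,None,fx=4,fy=4,interpolation=2)); print(x-130,max(0,y-50),c.shape)
E
```

```text
clock: 7.92
tool_pos: [0.4842, -0.0722, 0.2557]
orientation: [-179.9, 0.0, -75.5]
force: [-0.1, 0.6, -3.9]
opening: 0.0275
gripper_force: 30.0
shaft_top [255.3 109. ] 0.72
    [ 0.4975 -0.1412  0.1068] [0.0009 0.0009]
saddle_top [165.9 108.9] 0.7
    [ 0.5974 -0.1171  0.0744] [0.0011 0.0011]
clock: 8.45
tool_pos: [0.491, -0.0949, 0.2547]
orientation: [180.0, 0.0, -75.4]
force: [-0.3, 0.4, -4.2]
opening: 0.0272
gripper_force: 30.0
shaft_top [254.7 133. ] 0.78
    [ 0.4982 -0.1408  0.1091] [0.0012 0.001  0.001 ]
saddle_top [169.2 127.8] 0.84
    [ 0.598  -0.1178  0.0689] [0.0011 0.0019 0.0013]
[252.13608839 126.2568316 ]
122 76 (100, 200, 3)
```

View pics/w6c.png

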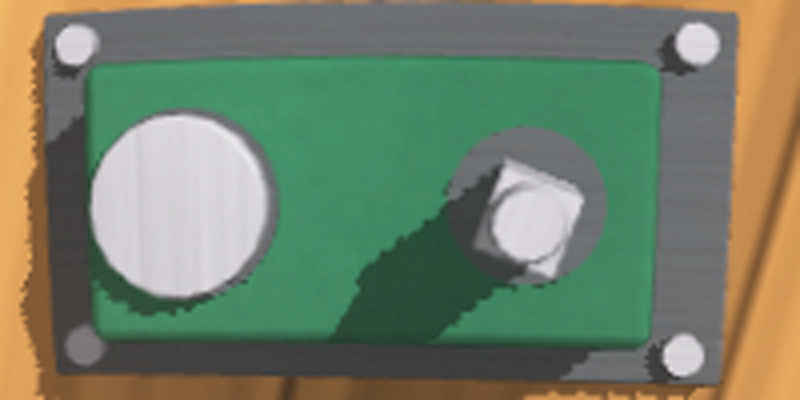

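Crop: saddle centre about (180,205) and shaft tip about (530,222). The square's corners are at about (503,158), (583,197), (553,277) and (475,243), so it is turned about 25° against the tool. I'll compute its yaw and the target.

```bash
python3 - <<'E'
from h import *
w=lambda x,y,z:atz(ray('wrist',(122+x/4-.4,76+y/4-.4)),z)
c=[w(*q,.107) for q in [(503,158),(583,197),(553,277),(475,243)]]
for i in range(4):
    d=c[(i+1)%4]-c[i]; print(np.linalg.norm(d),np.degrees(np.arctan2(d[1],d[0]))%90)
print(np.mean(c,0), w(530,222,.115), w(180,205,.069))
print(proj('wrist',[.491,-.0949,.2547]),rows([.4985,-.1415,.215],-75.5)) 
E
```

```text
0.02280035398183584 78.48254032800415
0.022249327488981747 84.59623795573532
0.022042848393312477 80.67107475917334
0.023178660061313527 86.27623315480442
[ 0.50064672 -0.14269609  0.107     ] [ 0.50036587 -0.14275563  0.115     ] [ 0.60055344 -0.11917693  0.069     ]
[251.47163928 238.55373978] [1.570e-01 1.440e-02 1.331e-01 1.000e-04 0.000e+00 5.000e-04]
```

```bash
python3 -m inch '0.04 0.01 0 0 0 0.03;0.1 0.01 0 0 0 0.06;0.157 0.0103 0 0 0 0.09;0.157 0.0103 0 0 0 0.1225;0.157 0.0103 0.1 0 0 0.1225;0.157 0.0103 0.195 0 0 0.1225;0.157 0.0103 0.195 0 0 0.1225;0.157 0.0103 0.195 0 0 0.1225'; python3 - <<'E'
from h import *
save('wrist','w7');s=save('scene','s7')
u=np.int32(proj('scene',[.4995,-.142,.13])); c=s[u[1]-45:u[1]+45,u[0]-60:u[0]+60]
a=cv2.imread('pics/w7.png')[100:330]
cv2.imwrite('pics/c7.png',np.hstack([a,cv2.resize(c,(288,230),interpolation=2)[:,:,::-1]]))
print(rows([.4995,-.142,.195],-97.5))
E
```

```text
clock: 9.27
tool_pos: [0.4988, -0.1416, 0.1959]
orientation: [179.8, -0.1, -97.5]
force: [0.5, 0.8, -3.0]
opening: 0.0272
gripper_force: 30.0
[ 0.0017  0.0042  0.0111 -0.0007 -0.0002  0.0004]
```

View pics/c7.png

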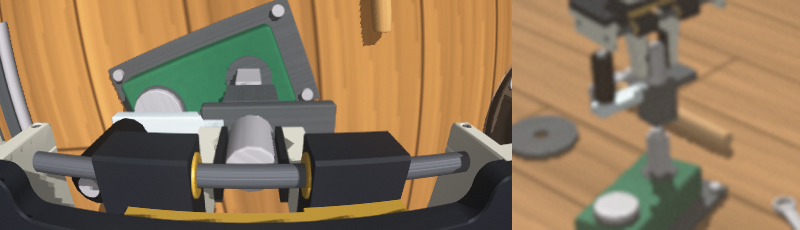

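Wrist view: the shaft shows square to the crank and directly in front of and under it. In the scene crop the socket sits straight above the shaft. Lowering gently.

```bash
python3 -m inch '0.002 0.003 0.02 0 0 0;0.002 0.003 0.04 0 0 0;0.002 0.003 0.05 0 0 0;0.002 0.003 0.06 0 0 0;0.002 0.003 0.06 0 0 0';python3 -m inch '0 0 0.01 0 0 0;0 0 0.02 0 0 0;0 0 0.02 0 0 0'
```

```text
clock: 9.78
tool_pos: [0.4983, -0.1422, 0.178]
orientation: [180.0, -0.0, -97.5]
force: [-0.1, -0.0, -4.8]
opening: 0.0271
gripper_force: 30.0
clock: 10.03
tool_pos: [0.4988, -0.1425, 0.1724]
orientation: [-180.0, -0.0, -97.5]
force: [0.4, -3.0, -4.9]
opening: 0.0275
gripper_force: 30.0
```

```bash
python3 -m inch '0.003 0 0.02 0 0 0;0.003 0 0.04 0 0 0;0.003 0 0.05 0 0 0;0.003 0 0.05 0 0 0';python3 -m inch '0 0 0.02 0 0 0;0 0 0.035 0 0 0;0 0 0.045 0 0 0;0 0 0.045 0 0 0'
```

```text
clock: 10.37
tool_pos: [0.4981, -0.143, 0.1564]
orientation: [179.9, -0.0, -97.5]
force: [-0.1, -0.9, -4.9]
opening: 0.0274
gripper_force: 30.0
clock: 10.7
tool_pos: [0.4982, -0.143, 0.1432]
orientation: [179.9, -0.0, -97.5]
force: [0.1, -1.8, -5.1]
opening: 0.027
gripper_force: 30.0
```

```bash
python3 -m inch '0 0 0.005 0 0 0;0 0 0.009 0 0 0;0 0 0.012 0 0 0;0 0 0.012 0 0 0'
```

```text
clock: 11.03
tool_pos: [0.4986, -0.1431, 0.1409]
orientation: [-180.0, -0.0, -97.5]
force: [-2.1, -0.3, -0.8]
opening: 0.0273
gripper_force: 30.0
```

The crank bottomed at TCP z 0.141, as predicted for fully seated. Releasing, rising and moving over the grip.

```bash
python3 -m inch '0 0 0 0 0 0;0 0 0 0 0 0;0 0 0 0 0 0;0 0 -0.05 0 0 0;0 0 -0.15 0 0 0;0 0 -0.28 0 0 0;0 0 -0.36 0 0 0;0 -0.13 -0.36 0 0 0;0 -0.26 -0.36 0 0 0;0 -0.26 -0.36 0 0 0' -0.3; rm -f rays.json; python3 m.py w8 crank_grip crank_boss saddle_top; python3 - <<'E'
from h import *
for n in ['crank_grip','crank_boss']:
    l=landmark_of('wrist',n)
    if l: print(atz(ray('wrist',l[0]['uv']),.161 if 'grip' in n else .15))
print(rows([.5778,-.1534,.147],-97.5))
E
```

```text
clock: 11.87
tool_pos: [0.5811, -0.1537, 0.2476]
orientation: [-179.9, -0.0, -97.5]
force: [-0.2, 0.3, -0.7]
opening: 0.0573
gripper_force: 0.0
crank_boss [338.8 190.7] 0.73
saddle_top [239.7 198.7] 0.61
[ 0.49413124 -0.14148953  0.15      ]
[-4.000e-04 -8.400e-03  3.395e-01 -1.000e-04  0.000e+00  1.000e-04]
```

View pics/w8.png

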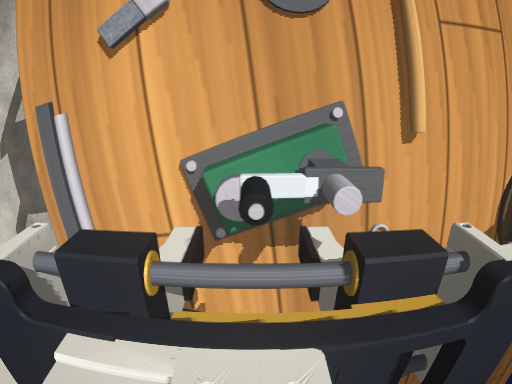

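The crank is seated on the shaft, with its boss at (345,195). The black grip's top is at (257,212), between the fingers' columns. Descending on the grip.

```bash
python3 -m inch '0 0 0.1 0 0 0;0 0 0.2 0 0 0;0 0 0.28 0 0 0;0 0 0.335 0 0 0;0 0 0.335 0 0 0'; python3 -m inch '0 0 0 0 0 0;0 0 0 0 0 0;0 0 0 0 0 0;0 0 0 0 0 0;0 0 0 0 0 0' 1; python3 - <<'E'
from h import *
s=get_obs();print(s['tool_pos'],s['orientation'],s['moment'])
u=lambda c,n:[ (np.round(l['uv'],1),round(l['p'],2)) for l in landmark_of(c,n)[:2]]
save('scene','s9');save('wrist','w9');save('top','t9')
for c in ['scene','wrist','top']:
  for n in ['crank','saddle_top','stand_top','shaft_top']: print(c,n,u(c,n))
E
```

```text
clock: 12.58
tool_pos: [0.573, -0.1529, 0.1449]
orientation: [179.7, -0.0, -97.5]
force: [0.3, -0.3, 0.1]
opening: 0.0567
gripper_force: 0.0
clock: 13.0
tool_pos: [0.5767, -0.1533, 0.1492]
orientation: [-179.9, 0.0, -97.5]
force: [3.9, -0.1, 2.5]
opening: 0.0294
gripper_force: 1.8
[ 0.57666563 -0.15325444  0.1492171 ] [-1.79855930e+02  1.77093259e-02 -9.74864438e+01] [-0.13076826 -1.2692798  -0.0088058 ]
scene crank [(array([226.8, 181.5]), 0.97)]
scene saddle_top [(array([287.7, 211.6]), 0.65), (array([208.3, 199.1]), 0.45)]
scene stand_top [(array([241.8, 246.8]), 0.56)]
scene shaft_top [(array([333.1, 252.7]), 0.67), (array([228.6, 159.7]), 0.4)]
wrist crank [(array([344.4, 200.4]), 0.76)]
wrist saddle_top [(array([230.3, 237.3]), 0.59)]
wrist stand_top []
wrist shaft_top []
top crank [(array([312.2, 214.7]), 0.63)]
top saddle_top [(array([300.4, 180.6]), 0.65)]
top stand_top [(array([218.5, 131.7]), 0.82)]
top shaft_top [(array([309.3, 216.1]), 0.59)]
```

```bash
python3 -m inch '0 0 0 0 0 0;0 0 0 0 0 0;0 0 0 0 0 0;0.042 0.003 0 0 0 0;0.0824 0.0131 0 0 0 0;0.121 0.029 0 0 0 0;0.1568 0.0509 0 0 0 0;0.188 0.078 0 0 0 0;0.2157 0.1099 0 0 0 0;0.237 0.145 0 0 0 0'; python3 -m inch '0 0 0 0 0 0'; python3 - <<'E'
from h import *
s=get_obs();print(s['force'],s['gripper_force'],s['opening'])
d=np.array(s['tool_pos'])[:2]-[.4985,-.143];print(np.hypot(*d),np.degrees(np.arctan2(d[1],d[0])))
E
```

```text
clock: 14.58
tool_pos: [0.5268, -0.2204, 0.1501]
orientation: [-179.6, -0.2, -97.4]
force: [6.8, -9.3, 4.4]
opening: 0.0278
gripper_force: 30.0
clock: 14.67
tool_pos: [0.5248, -0.221, 0.1502]
orientation: [-179.7, -0.2, -97.5]
force: [5.3, -10.8, 4.4]
opening: 0.0276
gripper_force: 30.0
[  5.30082986 -10.76565926   4.39369391] 30.007048845291138 0.027569721711104674
0.08228147283360632 -71.36786109174287
```

```bash
python3 -m inch '0.033 0.074 0 0 0 0;0.033 0.158 0 0 0 0;0.007 0.237 0 0 0 0;-0.042 0.305 0 0 0 0;-0.110 0.354 0 0 0 0;-0.189 0.380 0 0 0 0;-0.272 0.380 0 0 0 0;-0.352 0.354 0 0 0 0;-0.419 0.305 0 0 0 0;-0.468 0.237 0 0 0 0'; python3 -m inch '0 0 0 0 0 0'
```

```text
clock: 15.5
tool_pos: [0.4699, -0.0692, 0.1479]
orientation: [179.9, -0.1, -97.4]
force: [0.1, -10.3, 0.7]
opening: 0.0274
gripper_force: 30.0
clock: 15.58
tool_pos: [0.4733, -0.0684, 0.1478]
orientation: [179.9, -0.1, -97.4]
force: [0.7, 1.6, 5.2]
opening: 0.0271
gripper_force: 30.0
```

```bash
python3 -m inch '-0.026 -0.079 0 0 0 0;-0.026 -0.163 0 0 0 0;0 -0.242 0 0 0 0;0.049 -0.310 0 0 0 0;0.117 -0.359 0 0 0 0;0.196 -0.385 0 0 0 0;0.279 -0.385 0 0 0 0;0.359 -0.359 0 0 0 0;0.426 -0.310 0 0 0 0;0.475 -0.242 0 0 0 0'; python3 -m inch '0.026 0.079 0 0 0 0;0.026 0.163 0 0 0 0;0 0.242 0 0 0 0;-0.049 0.310 0 0 0 0;-0.117 0.359 0 0 0 0;-0.196 0.385 0 0 0 0;-0.279 0.385 0 0 0 0;-0.359 0.359 0 0 0 0;-0.426 0.310 0 0 0 0;-0.475 0.242 0 0 0 0'; python3 -m inch '0 0 0 0 0 0'
```

```text
clock: 16.42
tool_pos: [0.5263, -0.222, 0.1486]
orientation: [-179.8, -0.0, -97.5]
force: [3.3, 3.5, 3.2]
opening: 0.0276
gripper_force: 30.0
clock: 17.25
tool_pos: [0.4696, -0.0691, 0.148]
orientation: [179.9, -0.1, -97.5]
force: [-1.1, -5.8, 2.5]
opening: 0.0275
gripper_force: 30.0
clock: 17.33
tool_pos: [0.4733, -0.0681, 0.148]
orientation: [180.0, -0.0, -97.4]
force: [-1.3, 3.8, 6.6]
opening: 0.0273
gripper_force: 30.0
```

```bash
python3 -m inch '0 0 0 0 0 0;0 0 0 0 0 0;0 0 0 0 0 0;0 0 -0.12 0 0 0;0 0 -0.25 0 0 0;0 -0.08 -0.35 0 0 0;0.1 -0.18 -0.4 0 0 0;0.1 -0.3 -0.4 0 0 0;0.1 -0.43 -0.4 0 0 0;0.1 -0.43 -0.4 0 0 0' -0.3
cat > v.py <<'E'
import sys,json,os
from h import *
f='v.json'; D=json.load(open(f)) if os.path.exists(f) else {'saddle_top':[],'stand_top':[]}
P=camera_params('wrist'); save('wrist',sys.argv[1])
for n in D:
    L=[l for l in landmark_of('wrist',n) if l['p']>.3]
    if L: print(n,np.round(L[0]['uv'],1),round(L[0]['p'],2)); o,d=ray('wrist',L[0]['uv'],P); D[n].append([list(o),list(d)])
    if len(D[n])>1: p,e=meet([(np.array(a),np.array(b)) for a,b in D[n]]); print('  ',np.round(p,4),np.round(e,4))
json.dump(D,open(f,'w'))
E
python3 v.py v1; python3 -m inch '-0.13 0 0 0 0 0;-0.2 0 0 0 0 0;-0.2 0 0 0 0 0;-0.2 0 0 0 0 0;-0.2 0 0 0 0 0'; python3 v.py v2;  python3 -m inch '-0.13 0 0 0 0 0;-0.2 0 0 0 0 0;-0.2 0 0 0 0 0;-0.2 0 0 0 0 0'; python3 v.py v3; python3 -m inch '-0.13 0 0 0 0 0;-0.2 0 0 0 0 0;-0.2 0 0 0 0 0;-0.2 0 0 0 0 0'; python3 v.py v4
```

```text
clock: 18.17
tool_pos: [0.5993, -0.1177, 0.2653]
orientation: [179.9, -0.1, -97.6]
force: [-0.2, 0.1, -0.7]
opening: 0.0571
gripper_force: 0.0
saddle_top [250.5 171. ] 0.57
clock: 18.73
tool_pos: [0.6022, -0.0567, 0.2686]
orientation: [-180.0, 0.0, -97.5]
force: [0.1, 0.4, -0.2]
opening: 0.0572
gripper_force: 0.0
saddle_top [243.8 117.3] 0.96
   [ 0.6007 -0.118   0.0945] [0.0014 0.0014]
clock: 19.22
tool_pos: [0.6108, 0.0031, 0.2679]
orientation: [180.0, -0.0, -97.4]
force: [-0.1, 0.2, -0.8]
opening: 0.0571
gripper_force: 0.0
   [ 0.6007 -0.118   0.0945] [0.0014 0.0014]
clock: 19.7
tool_pos: [0.6187, 0.0623, 0.2678]
orientation: [180.0, -0.0, -97.5]
force: [-0.5, 0.4, 0.4]
opening: 0.0572
gripper_force: 0.0
saddle_top [246.8  15.6] 0.76
   [ 0.6005 -0.1166  0.0861] [0.0012 0.0021 0.0009]
stand_top [169.6 248.3] 0.65
```

```bash
python3 -m inch '-0.08 -0.08 0 0 0 0;-0.16 -0.16 0 0 0 0;-0.25 -0.25 0 0 0 0;-0.337 -0.345 0 0 0 0;-0.337 -0.345 0 0 0 0;-0.337 -0.345 0 0 0 0'; python3 v.py v5; python3 -m inch '-0.1 0 0 0 0 0;-0.2 0 0 0 0 0;-0.2 0 0 0 0 0;-0.2 0 0 0 0 0'; python3 v.py v6;  python3 -m inch '-0.1 0.05 0 0 0 0;-0.2 0.1 0 0 0 0;-0.2 0.1 0 0 0 0;-0.2 0.1 0 0 0 0'; python3 v.py v7
python3 - <<'E'
import cv2,numpy as np
L=[cv2.resize(cv2.imread(f'pics/v{i}.png')[:300],(400,234)) for i in (1,2,5,7)]
cv2.imwrite('pics/v.png',np.vstack([np.hstack(L[:2]),np.hstack(L[2:])]))
E
```

```text
clock: 20.35
tool_pos: [0.7354, 0.149, 0.2651]
orientation: [179.8, -0.1, -97.5]
force: [-0.7, -0.3, 0.0]
opening: 0.0569
gripper_force: 0.0
   [ 0.6005 -0.1166  0.0861] [0.0012 0.0021 0.0009]
stand_top [248.9 172.9] 0.61
   [0.7374 0.1512 0.0916] [0. 0.]
clock: 20.83
tool_pos: [0.7418, 0.2091, 0.2689]
orientation: [-180.0, 0.0, -97.4]
force: [0.9, -1.0, -0.4]
opening: 0.0571
gripper_force: 0.0
   [ 0.6005 -0.1166  0.0861] [0.0012 0.0021 0.0009]
stand_top [249.2 120.6] 0.9
   [0.7371 0.1519 0.0908] [0.0006 0.0006 0.0011]
clock: 21.32
tool_pos: [0.7198, 0.2725, 0.2686]
orientation: [-180.0, 0.0, -97.4]
force: [-0.2, -0.6, 0.6]
opening: 0.0569
gripper_force: 0.0
saddle_top [415.5   1.3] 0.54
   [ 0.5743 -0.0649  0.1015] [0.0589 0.0601 0.0518 0.1681]
stand_top [221.4  64.7] 0.88
   [0.7366 0.1505 0.0943] [0.0006 0.0007 0.0019 0.0014]
```

View pics/v.png

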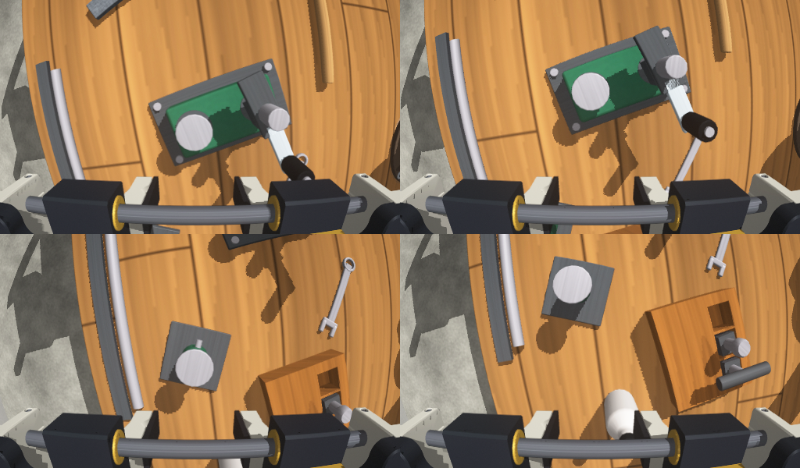

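Four views: the steel tops are clean bright discs (saddle in the upper pair, stand in the lower pair). Both look nearly the same height, so I'll fit the disc outlines in matched views of each for precision.

```bash
cat > d.py <<'E'
import sys,pickle,os
from h import *
from scipy.optimize import least_squares
n,guess=sys.argv[1],np.array(eval(sys.argv[2])); f='d.pkl'; D=pickle.load(open(f,'rb')) if os.path.exists(f) else {}
P=camera_params('wrist'); im=snapshot('wrist'); u=proj('wrist',guess,P)
hsv=cv2.cvtColor(cv2.GaussianBlur(im,(3,3),0),cv2.COLOR_RGB2HSV); m=((hsv[...,1]<50)&(hsv[...,2]>140)).astype(np.uint8)
_,lab,st,cen=cv2.connectedComponentsWithStats(m); k=lab[int(u[1]),int(u[0])]
if k:
    c=max(cv2.findContours((lab==k).astype(np.uint8),0,cv2.CHAIN_APPROX_NONE)[0],key=len); c=cv2.convexHull(c)[:,0].astype(float)
    e=cv2.fitEllipse(cv2.findContours((lab==k).astype(np.uint8),0,cv2.CHAIN_APPROX_NONE)[0][0]); print(n,u.round(1),st[k].tolist(),np.round(e[0],2),np.round(e[1],2))
    D.setdefault(n,[]).append((P,c,e)); pickle.dump(D,open(f,'wb'))
else: print('no disc',u,hsv[int(u[1]),int(u[0])])
def fit(V):
    rays=[[ray('wrist',q,P) for q in c] for P,c,e in V]
    def res(p): return np.concatenate([[np.hypot(*(atz(r,p[2])[:2]-p[:2]))-p[3] for r in R_] for R_ in rays])
    return least_squares(res,[*guess,.028],loss='soft_l1',f_scale=.001)
for n in D:
    p,e=meet([ray('wrist',e[0],P) for P,c,e in D[n]]) if len(D[n])>1 else (0,0)
    r=fit(D[n]); print(n,'outline',r.x.round(4),'rms',np.sqrt(np.mean(r.fun**2)).round(5),'centres',np.round(p,4))
E
S='[.737,.15,.096]'; J='[.6005,-.118,.092]'
python3 d.py stand $S
python3 -m inch '0.1 -0.04 0 0 0 0;0.202 -0.084 0 0 0 0;0.202 -0.084 0 0 0 0;0.202 -0.084 0 0 0 0;0.202 -0.084 0 0 0 0' >/dev/null; python3 d.py stand $S
python3 -m inch '0.1 -0.013 0 0 0 0;0.198 -0.026 0 0 0 0;0.198 -0.026 0 0 0 0;0.198 -0.026 0 0 0 0;0.198 -0.026 0 0 0 0' >/dev/null; python3 d.py stand $S
python3 -m inch '0.09 0.06 0 0 0 0;0.18 0.12 0 0 0 0;0.27 0.18 0 0 0 0;0.36 0.24 0 0 0 0;0.45 0.3 0 0 0 0;0.544 0.387 0 0 0 0;0.544 0.387 0 0 0 0;0.544 0.387 0 0 0 0;0.544 0.387 0 0 0 0' ; python3 d.py saddle $J
python3 -m inch '0.1 -0.013 0 0 0 0;0.198 -0.026 0 0 0 0;0.198 -0.026 0 0 0 0;0.198 -0.026 0 0 0 0;0.198 -0.026 0 0 0 0' >/dev/null; python3 d.py saddle $J
python3 -m inch '0.1 -0.013 0 0 0 0;0.198 -0.026 0 0 0 0;0.198 -0.026 0 0 0 0;0.198 -0.026 0 0 0 0;0.198 -0.026 0 0 0 0' ; python3 d.py saddle $J
```

```text
stand [221.4  67. ] [196, 42, 51, 48, 1950] [221.07  65.43] [47.48 50.43]
stand outline [0.7102 0.1924 0.4265 0.    ] rms 0.0 centres 0
stand [244.6 120.8] [220, 90, 50, 55, 1999] [244.49 118.5 ] [48.51 51.39]
stand outline [0.7371 0.1481 0.0973 0.0277] rms 0.00128 centres [0.7372 0.1477 0.0923]
stand [251.4 171.4] [227, 146, 49, 48, 1824] [251.04 169.72] [46.98 47.63]
stand outline [0.7371 0.1481 0.0979 0.0276] rms 0.00105 centres [0.737  0.1479 0.0955]
clock: 23.2
tool_pos: [0.6015, 0.0028, 0.2685]
orientation: [-179.9, 0.0, -97.4]
force: [-0.3, 0.2, -0.7]
opening: 0.0568
gripper_force: 0.0
saddle [237.5  64.8] [212, 42, 49, 48, 1829] [236.02  65.56] [46.41 48.35]
stand outline [0.497  0.1007 0.4262 0.232 ] rms 1e-05 centres [0.737  0.1479 0.0955]
saddle outline [ 0.591  -0.0756  0.4265  0.    ] rms 0.0 centres 0
saddle [244.6 117.6] [219, 93, 49, 49, 1875] [242.99 117.11] [47.77 48.18]
stand outline [0.497  0.1007 0.4262 0.232 ] rms 1e-05 centres [0.737  0.1479 0.0955]
saddle outline [ 0.6025 -0.1184  0.0869  0.0275] rms 0.00024 centres [ 0.6025 -0.1184  0.0844]
clock: 24.13
tool_pos: [0.6014, -0.117, 0.2678]
orientation: [180.0, 0.0, -97.5]
force: [0.3, -1.2, 0.5]
opening: 0.0568
gripper_force: 0.0
saddle [251.4 169.2] [227, 145, 46, 47, 1730] [249.68 167.88] [45.83 46.23]
stand outline [0.497  0.1007 0.4262 0.232 ] rms 1e-05 centres [0.737  0.1479 0.0955]
saddle outline [ 0.6025 -0.1183  0.0879  0.0275] rms 0.00029 centres [ 0.6025 -0.1183  0.0853]
```

```bash
python3 - <<'E'
from h import *
import pickle
from scipy.optimize import least_squares
D=pickle.load(open('d.pkl','rb'))
for n,g in [('stand',[.737,.148,.096]),('saddle',[.6025,-.1184,.088])]:
  for rad in (None,.0275):
    for sub in ([0,1,2],[0],[1],[2]):
      if rad is None and len(sub)==1: continue
      rays=[[ray('wrist',q,P) for q in c] for P,c,e in [D[n][i] for i in sub]]
      def res(p): return 1e3*np.concatenate([[np.hypot(*(atz(r,p[2])[:2]-p[:2]))-(rad or p[3]) for r in R_] for R_ in rays])
      r=least_squares(res,g+[.0275] if not rad else g,loss='cauchy',f_scale=.2,x_scale=.001); print(n,rad,sub,r.x.round(4),np.median(abs(r.fun)).round(2))
E
```

```text
stand None [0, 1, 2] [0.7371 0.1482 0.098  0.0276] 0.13
stand 0.0275 [0, 1, 2] [0.7371 0.1482 0.0983] 0.14
stand 0.0275 [0] [0.7371 0.1483 0.0988] 0.12
stand 0.0275 [1] [0.7371 0.1483 0.0982] 0.11
stand 0.0275 [2] [0.7371 0.1478 0.0993] 0.15
saddle None [0, 1, 2] [ 0.6024 -0.1183  0.0885  0.0275] 0.2
saddle 0.0275 [0, 1, 2] [ 0.6024 -0.1183  0.0883] 0.19
saddle 0.0275 [0] [ 0.6025 -0.1185  0.0859] 0.08
saddle 0.0275 [1] [ 0.6023 -0.1185  0.089 ] 0.16
saddle 0.0275 [2] [ 0.6022 -0.1191  0.0913] 0.13
```

The saddle is about 9.7 mm below the stand, which means roughly 0.69 of a turn more. Going back to the grip.

```bash
python3 -m inch '-0.03 0.11 0 0 0 0;-0.06 0.23 0 0 0 0;-0.09 0.34 0 0 0 0;-0.108 0.443 0 0 0 0;-0.108 0.443 0 0 0 0;-0.108 0.443 0 0 0 0' -0.3; python3 - <<'E'
from h import *
save('wrist','g1'); 
for l in landmark_of('wrist','crank_grip')[:2]: print(l['uv'],l['p'],atz(ray('wrist',l['uv']),.161))
print(get_obs()['tool_pos'],proj('wrist',[.474,-.0675,.161]),rows([.474,-.0675,.148],-97.5))
E
```

```text
clock: 24.68
tool_pos: [0.4728, -0.067, 0.2691]
orientation: [-179.9, 0.1, -97.3]
force: [0.7, -0.3, -0.1]
opening: 0.0572
gripper_force: 0.0
[251.5, 188.4] 0.67 [ 0.47386494 -0.0661027   0.161     ]
[ 0.47412159 -0.06757727  0.26850698] [251.16246506 186.99510527] [-0.000e+00  1.000e-03  4.017e-01 -4.000e-04  1.000e-04  6.000e-04]
```

```bash
python3 -m inch '0 0 0.13 0 0 0;0 0 0.26 0 0 0;0 0 0.36 0 0 0;0 0 0.4 0 0 0;0 0 0.4 0 0 0'; python3 -m inch '0 0 0 0 0 0;0 0 0 0 0 0;0 0 0 0 0 0;0 0 0 0 0 0;0 0 0 0 0 0;0 0 0 0 0 0;0 0 0 0 0 0;0 0 0 0 0 0' 1;  python3 -m inch '-0.026 -0.079 0 0 0 0;-0.026 -0.163 0 0 0 0;0 -0.242 0 0 0 0;0.049 -0.310 0 0 0 0;0.117 -0.359 0 0 0 0;0.196 -0.385 0 0 0 0;0.279 -0.385 0 0 0 0;0.359 -0.359 0 0 0 0;0.426 -0.310 0 0 0 0;0.475 -0.242 0 0 0 0'; python3 -m inch '0.026 0.079 0 0 0 0;0.026 0.163 0 0 0 0;0 0.242 0 0 0 0;-0.027 0.285 0 0 0 0;-0.027 0.285 0 0 0 0;-0.027 0.285 0 0 0 0'
```

```text
clock: 25.2
tool_pos: [0.4721, -0.0687, 0.1443]
orientation: [179.6, -0.1, -97.5]
force: [-1.0, -0.6, -0.3]
opening: 0.0572
gripper_force: 0.0
clock: 25.87
tool_pos: [0.4735, -0.0682, 0.1485]
orientation: [-180.0, 0.0, -97.5]
force: [-3.6, 2.3, 6.2]
opening: 0.0281
gripper_force: 30.0
clock: 26.7
tool_pos: [0.5295, -0.2208, 0.1488]
orientation: [-179.7, -0.0, -97.5]
force: [2.3, 4.8, 1.0]
opening: 0.0275
gripper_force: 30.0
clock: 27.2
tool_pos: [0.4425, -0.2007, 0.1491]
orientation: [180.0, -0.1, -97.4]
force: [-5.9, -5.5, 9.5]
opening: 0.0275
gripper_force: 30.0
```

```bash
python3 -m inch '0 0 0 0 0 0;0 0 0 0 0 0;0 0 0 0 0 0;0 0 -0.13 0 0 0;0 0 -0.26 0 0 0;0 0 -0.395 0 0 0;-0.08 -0.11 -0.395 0 0 0;-0.16 -0.22 -0.395 0 0 0;-0.24 -0.33 -0.395 0 0 0;-0.29 -0.42 -0.395 0 0 0' -0.3; python3 -m inch '-0.055 -0.069 0 0 0 0;-0.055 -0.069 0 0 0 0;-0.055 -0.069 0 0 0 0;-0.055 -0.069 0 0 0 0'
J='[.6024,-.1184,.097]'
python3 d.py sad2 $J | head -1
for i in 1; do python3 -m inch '-0.1 0.013 0 0 0 0;-0.198 0.026 0 0 0 0;-0.198 0.026 0 0 0 0;-0.198 0.026 0 0 0 0;-0.198 0.026 0 0 0 0'>/dev/null; python3 d.py sad2 $J | head -1; done
python3 -m inch '-0.1 0.013 0 0 0 0;-0.198 0.026 0 0 0 0;-0.198 0.026 0 0 0 0;-0.198 0.026 0 0 0 0;-0.198 0.026 0 0 0 0'; python3 d.py sad2 $J | head -1
cat > f.py <<'E'
from h import *
import pickle
from scipy.optimize import least_squares
D=pickle.load(open('d.pkl','rb'))
for n,g in [('stand',[.737,.148,.096]),('saddle',[.6025,-.1184,.088]),('sad2',[.6025,-.1184,.097])]:
  for rad in (None,.0275):
      rays=[[ray('wrist',q,P) for q in c] for P,c,e in D[n]]
      def res(p): return 1e3*np.concatenate([[np.hypot(*(atz(r,p[2])[:2]-p[:2]))-(rad or p[3]) for r in R_] for R_ in rays])
      r=least_squares(res,g+[.0275] if not rad else g,loss='cauchy',f_scale=.2,x_scale=.001); print(n,rad,r.x.round(4),np.median(abs(r.fun)).round(2))
E
python3 f.py; python3 - <<'E'
from h import *
a=save('wrist','z1');b=save('scene','z2')[140:300,160:360]
cv2.imwrite('pics/z.png',np.hstack([cv2.resize(a,(400,300)),cv2.resize(b,(375,300),interpolation=2)])[:,:,::-1])
E
```

```text
clock: 28.03
tool_pos: [0.5821, -0.1283, 0.2662]
orientation: [-180.0, 0.0, -97.5]
force: [0.3, -0.7, -0.2]
opening: 0.0566
gripper_force: 0.0
clock: 28.37
tool_pos: [0.6021, -0.1163, 0.2656]
orientation: [179.9, -0.0, -97.5]
force: [-0.7, -0.5, -0.6]
opening: 0.057
gripper_force: 0.0
sad2 [250.1 169.8] [226, 146, 49, 48, 1864] [250.16 169.47] [47.48 48.17]
sad2 [243.  117.5] [218, 93, 51, 50, 1983] [243.15 117.43] [49.34 49.38]
clock: 29.3
tool_pos: [0.6021, 0.0026, 0.2665]
orientation: [-180.0, -0.0, -97.5]
force: [0.7, -1.3, -0.4]
opening: 0.0569
gripper_force: 0.0
sad2 [235.8  64.2] [211, 41, 51, 48, 1949] [235.89  64.54] [47.65 50.23]
stand None [0.7371 0.1482 0.098  0.0276] 0.13
stand 0.0275 [0.7371 0.1482 0.0983] 0.14
saddle None [ 0.6024 -0.1183  0.0885  0.0275] 0.2
saddle 0.0275 [ 0.6024 -0.1183  0.0883] 0.19
sad2 None [ 0.6023 -0.1184  0.0983  0.0275] 0.15
sad2 0.0275 [ 0.6023 -0.1184  0.0982] 0.14
```

View pics/z.png

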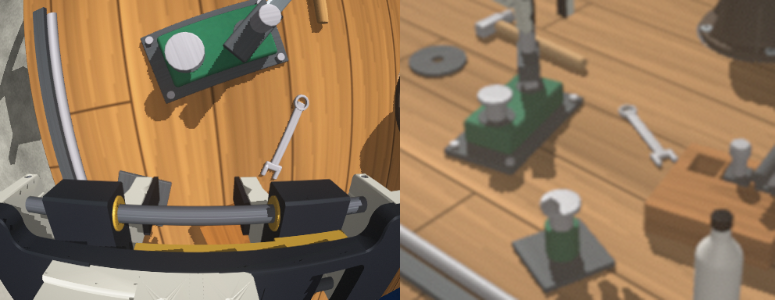

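The last picture shows the crank seated on the jack and the bench undisturbed. The saddle fits at 98.2 mm and the stand at 98.1 mm, so they are level. The gripper is clear, so I'm handing in.

```bash
python3 -c "from plant import close_job; print(close_job())"
```

```text
the job is handed in; nothing more can be done
None
```

The job is handed in: the crank is seated on the jack shaft and released, and the saddle measures level with the stand at about 98 mm, to within 0.3 mm. I saw nothing disturbed; no verdict was returned.

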